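# Find the hidden catch of a gem case and open its secret drawer

### The arm

A 6-joint arm with a two-finger parallel gripper is mounted at the origin on the work surface. World frame = base frame: x ahead of the robot, y to its left, z up, the work surface at z = 0. Lengths are in mm, angles in rad, forces in N, time in s.
With the tool pointing down it reaches from about 275 to 1000 mm from the base axis. Payload 8.4 kg.
Tool frame: the origin (TCP) lies midway between the tips of the shut fingers; the grasp point (between the pads) lies 19 mm behind it; z points along the fingers, y is the line along which they close (so a half turn about z gives the same grasp; the last joint's range is limited). The gripper opens to 85 mm and grips with 20 to 120 N. Pads are 22 mm wide; open, the fingers measure 114 mm over their backs; the gripper's body (76 mm by 85 mm) begins 54 mm behind the grasp point. The pads swing forward as they close: fully open they stand 13 mm farther back than shut.
Start: joints at [1.166, 0.353, 1.633, -0, 1.155, -0.002], TCP at [244.996, 574.982, 231.281] pointing down, gripper open.
Joint ranges: [-2.63, 2.63], [-0.92, 2.1], [0.06, 2.66], [-1.3, 4.44], [0, 2.69], [-3.02, 3.02]. Speed limits (rad/s): [2.22, 2.22, 2.79, 3.14, 3.14, 3.14].

### API

Orientations are given as [roll, pitch, yaw] about the fixed x, y, z axes, in that order (R = Rz(yaw) Ry(pitch) Rx(roll)).
In Python, from rig import telemetry, optics, r gives the robot as it stands.
- The arm moves only by the tool play_rows, never from a script. Its arguments are lists of equal length, an entry for each row: "dp": the shift along the tool's x, y, z in units of 40 mm (1.0 is 40 mm), a list of three; "rot": the turn, a rotation vector about the tool's x, y, z in units of 6 degrees (1.0 is 6 degrees), a list of three. In form: {"dp": [[tx, ty, tz], ...], "rot": [[ax, ay, az], ...]}. A call has 1 to 5 rows; each row is the pose to reach, as a shift and turn from the pose commanded when the call began, along the tool's axes at that moment; what a row does not reach only later rows make up. A row lasts 1/12 s, in which the tool goes at most 41.7 mm and 7.16 degrees, less where a joint would pass 70% of its speed; a pose out of reach is approached as far as the arm can. A call with a gripper value outside its range is refused whole. "fingers" is the opening, from 0 (shut) to 1 (fully open), set as the call begins (left out, the last holds). The fingers move at their own pace and stop on an object; "grip_force" is the grip in N (left out, the last holds). Time passes only in rows, so rows that repeat a pose let the fingers close. It gives the time, the measured TCP pose, the force, the opening and the grip force at its end, in the units of the state.
- telemetry.sense(): the state, without advancing time (a new reading comes with each control period).
- optics.grab_frame(name): name is "scene" or "top" or "wrist"; returns a dict with "color" (400x640x3 uint8, red, green, blue), "mtx" (3x3 intrinsics, pixels), "R" (3x3) and "t" (3): a world point X has camera coordinates R X + t; the wrist camera has in their place "mount" (4x4, takes a point from camera to tool coordinates, whose origin is the TCP and whose axes are the flange's). Camera axes: x right, y down, z forward; pixel columns grow to the right and rows downward; lengths in mm; the calibration is good to about 2 mm. A picture is of the moment at which its call begins: read the wrist's pose just before it. There is no depth.
- r.sign_off(): hands the job in; it is judged then, once.
The state is a dict: "clock": time; "qpos": joint angles; "qvel": joint speeds; "joint_efforts": joint torques, N m; "eef_pos": TCP position; "tcp_rot": TCP orientation; "contact_force": force on the tool from outside, world axes, zero at the start; "wrist_torque": the same for the moment, N m; "opening": opening from 0.0 (shut) to 1.0 (fully open); "grasp_force": force on a finger pad.
Only numpy, scipy, OpenCV 4.12 (cv2) and the standard library are available. Lean on these libraries where they do the work, as an engineer would, in place of code of your own. Each camera call takes 0.05 s, during which the arm holds its last target. There are 200 camera calls.

### The job

Open the secret drawer of the white gem case. With a light hand, slide closed fingertips along the dark strip on the top of its front edge until they drop into the hidden recess, press down on the catch there until the drawer springs ajar, then draw the drawer gently all the way out and let go. Leave everything else on the desk where it is.

Things in the scene. Friction and masses are not known exactly. Their poses are not given: they have to be found in the camera images.
- case: upper part of the white gem case: the top with its dark strip and cream felt. The whole case is fixed to the desk, 160 mm deep (x), 404 mm wide (y), 75 mm high. Origin: centre of the whole case's underside; z up; its front (drawer side) faces its own -x. The yaw varies. The top is delicate: never load it or its strip with more than 25 N.
- lower_case: lower part of the same white case, 48 mm high, which holds the drawer; same origin and axes as the upper part. Handle the drawer gently: pinch it with less than 40 N (5 to 15 N is plenty).
- strip_mid (a point): middle of the dark strip on the case's top front edge, on its upper surface, 75 mm above the desk; axes as the case. Strip: level, 46 mm wide (case x), 180 mm long (case y) between white end caps standing 4 mm higher; it floats on stiff springs (2 N per mm, 5 mm at most). Its recess is centred up to 55 mm either side of this point, at an unknown place, under a flush look-alike cover.
- strip_left (a point): left (+y) visible end of the dark strip, on its centre line and upper surface, 90 mm from its middle. The hidden recess is 52 mm long (case y), as wide as the strip, closed behind by the case top, open to the front. Closed fingertips (27 to 32 mm) sink in only when wholly within the 52 mm.
- strip_right (a point): right (-y) visible end of the dark strip, 90 mm from its middle. The recess's cover gives way to 1 N and sinks 8 mm on a soft spring (1.3 N there), then meets the catch, which takes 5 to 9 N; hard stop at 16 mm. Cover and catch rise again when let go. The ends of the recess are rounded, so fingertips ride over them.
- catch (a joint): travel of the hidden catch below the cover, m: 0 at rest (cover 8 mm down or less), lets the drawer go at 0.0045 to 0.006 (cover 13 to 14 mm down), 0.008 at its stop
- drawer (a joint): how far the secret drawer is out, m: 0 shut (locked by the catch), about 0.065 to 0.075 after it has sprung ajar, 0.12 at its stop. Friction of a newton or so; it stays where it is left.
- drawer_front (a point): middle of the top edge of the drawer's front panel, 47 mm above the desk; axes as the case. Panel: plain white, no handle, 268 mm wide (case y), 42 mm high, 10 mm thick (case x); shut, it is flush with the case front. Once ajar, pinch it across its thickness from above. The drawer is open on top, floor 11 mm above the desk, low gems 35 mm or more behind the panel. It moves along case -x.
- ringbox: blue ring box 45 x 50 x 34 mm, loose on the rear of the case's top; origin centre of its underside; leave it there
- tweezers: steel tweezers 160 mm long, 16 mm wide, 5 mm high, loose on the felt on top of the case; origin at the middle underside; leave there
- loupe: black folding loupe 45 x 32 x 19 mm, loose; origin underside; leave alone
- ringcone: wooden ring cone 52 mm wide, 68 mm high, loose; origin centre of its underside; leave alone
- gemjar: small dark red gem jar, 48 mm wide, 50 mm high, loose; origin centre of its underside; leave alone
- calculator: grey calculator 120 x 70 x 13 mm, loose; origin centre of its underside; leave alone
- goldring: gold ring 25 mm across, 6 mm high, lying loose; origin centre of its underside; leave alone

How it is judged (in metres and radians):
On the way, in this order (a step that is already met when the one before it is completed fails the run):
1. the hidden catch is pressed down (beyond 5 mm) (value of joint catch above 0.005 m), for 0.05 s.
2. the drawer is drawn out all the way (at least 105 of 120 mm) (value of joint drawer above 0.105 m), for 0.1 s.
At the end, for the whole second after the job is handed in: the drawer is at least 105 mm out and at rest, the catch has risen again (below 2 mm) (value of joint drawer above 0.105 m and value of joint catch below 0.002 m and velocity of joint drawer between -0.01 and 0.01 m/s); the robot touches nothing.
It fails at once if the robot loads the top of the case or its strip with more than 25 N (contact force between any of the fingers, the arm and case above 25 N).
It fails at once if the robot handles the drawer roughly (fingers' forces on the drawer and lower case add up to more than 90 N, as with a pinch of 45 N) (contact force between any of the fingers, the arm and lower_case above 90 N).
It fails at once if a loose thing is moved more than 20 mm (distance of any of ringbox, tweezers, loupe, ringcone, gemjar, calculator, goldring from where it was at the start of the episode above 0.02 m).
It also fails if it takes over 67 s, if anything falls off the work surface, if the arm or the gripper's body presses on something with over 40 N, if the wrist force passes 120 N, or if a joint passes its speed limit or range.

## Working session

There is one attempt and no reset: what is moved stays moved. The work goes in short steps, Python scripts to look and compute and a tool call to move; the robot and the scene stay as the last step left them, time stands still between calls to the robot, and variables do not carry over. Pictures are saved under pics/ and viewed, at most 10 in all, crops included, and the job is handed in when it is done.

Besides the shell and the picture viewer there is one more tool, called after ">>>" as name(argument=value, ...) on one line, values as JSON. play_rows: Moves the arm, as the interface text tells. Its arguments: {"type":"object","properties":{"dp":{"type":"array"},"rot":{"type":"array"},"fingers":{"type":"number"},"grip_force":{"type":"number"}},"required":["dp","rot"]}

```bash
mkdir -p pics
python3 - <<'E'
from rig import telemetry, optics, r
import cv2,numpy as np
print(telemetry.sense())
for n in ("top","scene"):
    f=optics.grab_frame(n); cv2.imwrite(f"pics/{n}0.png",f["color"][:,:,::-1]); np.savez(f"{n}0.npz",**f)
    print(n,f["mtx"],f["R"],f["t"])
E
```

```text
{'clock': 0.0, 'qpos': array([ 1.16560903e+00,  3.53658729e-01,  1.63411547e+00,  3.27756056e-05,
        1.15516509e+00, -2.39063005e-03]), 'qvel': array([-0.0011864 , -0.0013863 , -0.0006639 , -0.0005613 , -0.00152442,
        0.00091088]), 'joint_efforts': array([-1.37446295e-04, -6.05249763e+01, -3.42074847e+01, -1.01812143e-04,
        9.42165032e-03,  4.08831710e-06]), 'eef_pos': array([244.80174709, 574.56952346, 230.56304187]), 'tcp_rot': array([-3.14024610e+00, -3.31865022e-05,  2.73878271e+00]), 'contact_force': array([0.40429209, 0.44451925, 0.23594593]), 'wrist_torque': array([-0.04950109,  0.01679844, -0.01164617]), 'grasp_force': 0.0, 'opening': 0.9993885030594606}
top [[420.06706562   0.         317.87180191]
 [  0.         420.06706562 205.64458913]
 [  0.           0.           1.        ]] [[ 8.96717765e-04 -9.99990251e-01  4.32365719e-03]
 [-9.76412896e-01 -1.80907977e-03 -2.15904106e-01]
 [ 2.15909823e-01 -4.02806959e-03 -9.76405000e-01]] [ -3.97377407 580.55587698 990.82442183]
scene [[385.66227339   0.         319.40793203]
 [  0.         385.66227339 202.70912654]
 [  0.           0.           1.        ]] [[ 0.66998317  0.74237097 -0.00280823]
 [ 0.63827489 -0.57796091 -0.50849421]
 [-0.37911438  0.33889014 -0.86106083]] [-382.86206771 -319.2878331  1283.61366721]
```

View pics/top0.png

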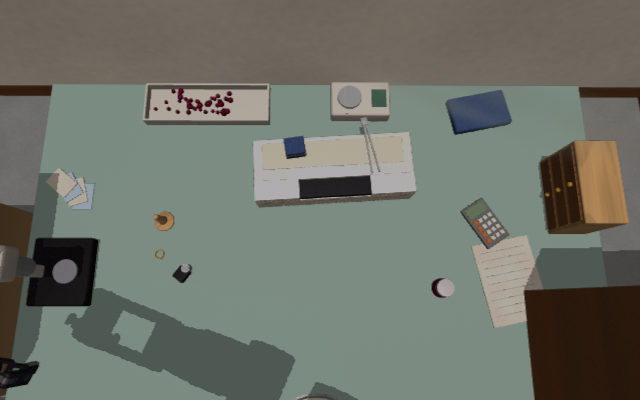

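View pics/scene0.png

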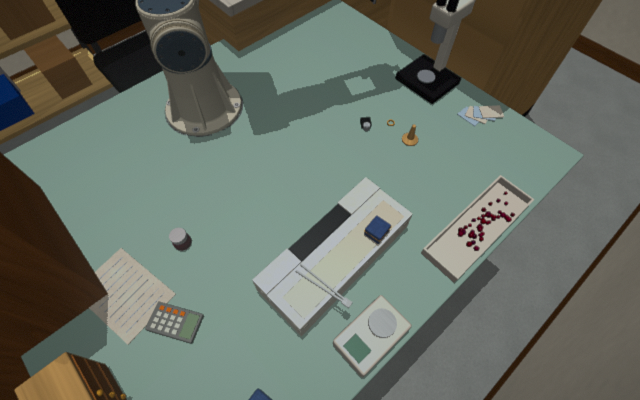

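The top view shows the white case at about (253–413, 135–205), its dark strip at (300–371, 177–198), the ring box at (295,147) and the tweezers at (371,147). In the scene view the strip runs from (290,258) to (350,207). Next I measure the strip in both views.

```bash
cat > h.py <<'E'
import numpy as np,cv2
def ray(f,uv,z):
    d=f["R"].T@np.linalg.inv(f["mtx"])@np.array([uv[0],uv[1],1.]); c=-f["R"].T@f["t"]
    return c+d*(z-c[2])/d[2]
def strip(f,roi):
    x0,y0,x1,y1=roi; g=f["color"][y0:y1,x0:x1].max(2); m=(g<45).astype(np.uint8)
    n,l,s,_=cv2.connectedComponentsWithStats(m); k=1+s[1:,4].argmax()
    c=max(cv2.findContours((l==k).astype(np.uint8),0,2)[0],key=cv2.contourArea).reshape(-1,2)+[x0,y0]
    P=np.array([ray(f,p,75)[:2] for p in c],np.float32)
    return P
E
python3 - <<'E'
from h import *
for n,roi in (("top",(280,165,390,210)),("scene",(270,190,370,270))):
    f=dict(np.load(n+"0.npz")); P=strip(f,roi); (c,s,a)=cv2.minAreaRect(P); print(n,c,s,a); print(cv2.boxPoints((c,s,a)))
f=dict(np.load("top0.npz"))
for p in ((253,171+0),(254,205),(413,192)): print(ray(f,p,75))
E
```

```text
top (625.7881469726562, -45.65818786621094) (47.962364196777344, 177.363525390625) 3.6194841861724854
[[ 596.25635    41.332756]
 [ 607.45325  -135.67699 ]
 [ 655.31995  -132.64914 ]
 [ 644.12305    44.36061 ]]
scene (642.7261962890625, 20.437191009521484) (15.940556526184082, 44.675045013427734) 25.82134437561035
[[625.8222     37.072872 ]
 [645.2812     -3.1416621]
 [659.6302      3.8015099]
 [640.1712     44.016045 ]]
[667.31938226 160.80701662  75.        ]
[579.34621033 155.3174801   75.        ]
[ 613.40643624 -241.11208301   75.        ]
```

>>> play_rows(dp=[[-0.8,-0.55,0],[-1.6,-1.1,0],[-2.4,-1.7,0],[-3.2,-2.3,0],[-4.0,-2.8,0]], rot=[[0,0,1],[0,0,2],[0,0,3],[0,0,4],[0,0,5]], fingers=0, grip_force=20)

```text
clock: 0.52
eef_pos: [348.3, 407.0, 230.9]
tcp_rot: [-3.141, 0.0, 2.211]
contact_force: [1.2, 0.6, 0.2]
opening: 0.299
grasp_force: 0.0
```

```bash
cat > go.py <<'E'
import sys,numpy as np
from scipy.spatial.transform import Rotation as R
from rig import telemetry
s=telemetry.sense(); T=list(map(float,sys.argv[1:5]))
A=R.from_euler("xyz",s["tcp_rot"]); B=R.from_euler("xyz",[np.pi,0,T[3]])
print(round(s["clock"],2),s["eef_pos"].round(1),s["tcp_rot"].round(4),"F",s["contact_force"].round(2),"op",round(s["opening"],3),"q",s["qpos"].round(2))
print("dp",(A.inv().apply(np.array(T[:3])-s["eef_pos"])/40).round(3),"rot",(np.degrees((A.inv()*B).as_rotvec())/6).round(3))
E
python3 go.py 626 -46 230 1.634
python3 - <<'E'
from h import *
f=dict(np.load("scene0.npz"))
x0,y0,x1,y1=270,190,370,270
g=f["color"][y0:y1,x0:x1].max(2)
for th in (60,75,90):
    m=(g<th).astype(np.uint8); c=max(cv2.findContours(m,0,2)[0],key=cv2.contourArea).reshape(-1,2)+[x0,y0]
    P=np.array([ray(f,p,75)[:2] for p in c],np.float32); print(th,cv2.minAreaRect(P))
E
```

```text
0.52 [348.3 407.  230.9] [-3.1405e+00  4.0000e-04  2.2106e+00] F [1.16 0.61 0.24] op 0.299 q [ 0.86  0.22  1.82 -0.    1.1   0.22]
dp [-13.23   -1.193   0.029] rot [-0.009  0.006  5.506]
60 ((628.0947875976562, -47.642921447753906), (44.18760681152344, 175.54505920410156), 3.751021146774292)
75 ((627.6917724609375, -47.514793395996094), (45.90875244140625, 177.2803497314453), 3.625678777694702)
90 ((627.5296630859375, -47.47893524169922), (46.432106018066406, 178.7569122314453), 3.6418304443359375)
```

>>> play_rows(dp=[[-1,-0.1,0],[-2,-0.2,0],[-3,-0.3,0],[-4,-0.4,0],[-5,-0.5,0]], rot=[[0,0,1],[0,0,2],[0,0,3],[0,0,4],[0,0,5]])

```text
clock: 0.93
eef_pos: [452.9, 235.4, 231.2]
tcp_rot: [-3.141, 0.0, 1.687]
contact_force: [0.4, -0.0, -0.4]
opening: 0.005
grasp_force: 0.0
```

```bash
python3 go.py 627 -46.5 200 1.634
```

```text
0.93 [452.9 235.4 231.2] [-3.1414e+00  1.0000e-04  1.6866e+00] F [ 0.39 -0.04 -0.41] op 0.005 q [0.48 0.17 1.87 0.   1.09 0.36]
dp [-7.504  3.51   0.779] rot [-0.002  0.001  0.502]
```

>>> play_rows(dp=[[-0.9,0.4,0],[-1.8,0.85,0],[-2.7,1.3,0],[-3.5,1.7,0],[-4.1,2.3,0]], rot=[[0,0,0.3],[0,0,0.5],[0,0,0.5],[0,0,0.5],[0,0,0.5]])

```text
clock: 1.35
eef_pos: [563.2, 82.7, 231.0]
tcp_rot: [-3.14, 0.001, 1.638]
contact_force: [0.7, 0.7, -0.2]
opening: -0.002
grasp_force: 0.0
```

```bash
python3 go.py 621 17.2 90 1.634
```

```text
1.35 [563.2  82.7 231. ] [-3.1401e+00  5.0000e-04  1.6381e+00] F [ 0.66  0.74 -0.17] op -0.002 q [ 0.14  0.27  1.75 -0.    1.12  0.08]
dp [-1.73   1.337  3.524] rot [-0.014  0.005  0.039]
```

>>> play_rows(dp=[[-0.6,0.5,0.3],[-1.2,0.9,1.0],[-1.7,1.3,1.9],[-1.73,1.33,2.7],[-1.73,1.33,3.4]], rot=[[0,0,0],[0,0,0],[0,0,0.04],[0,0,0.04],[0,0,0.04]])

```text
clock: 1.77
eef_pos: [621.5, 18.5, 92.6]
tcp_rot: [-3.141, 0.0, 1.633]
contact_force: [0.2, 0.5, -1.0]
opening: 0.002
grasp_force: 0.0
```

>>> play_rows(dp=[[0,0,0],[0,0,0]], rot=[[0,0,0],[0,0,0]])

```text
clock: 1.93
eef_pos: [620.0, 20.1, 94.0]
tcp_rot: [-3.138, -0.0, 1.635]
contact_force: [0.5, -0.5, 0.2]
opening: 0.003
grasp_force: 0.0
```

```bash
python3 go.py 621 17.2 75 1.634
python3 - <<'E'
from rig import optics,telemetry
import cv2
f=optics.grab_frame("wrist"); cv2.imwrite("pics/w1.png",f["color"][:,:,::-1]); print(f["mount"].round(3))
E
```

```text
1.93 [620.   20.1  94. ] [-3.1376e+00 -2.0000e-04  1.6348e+00] F [ 0.52 -0.46  0.18] op 0.003 q [ 0.03  0.5   1.75  0.    0.9  -0.03]
dp [-0.074  0.022  0.475] rot [-0.038 -0.001  0.008]
[[   0.      -0.965   -0.261   67.335]
 [   1.       0.       0.       1.7  ]
 [  -0.      -0.261    0.965 -142.879]
 [   0.       0.       0.       1.   ]]
```

View pics/w1.png

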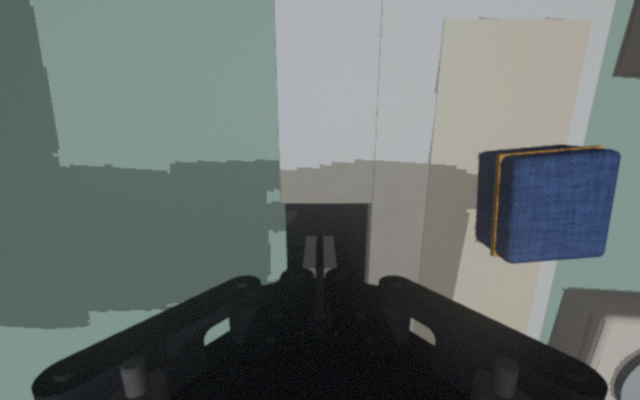

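The wrist view shows the closed tips at (320,255) over the strip. The strip spans columns 288–370, and the end cap starts at row 205. The tips are centred, so I lower gently.

>>> play_rows(dp=[[0,0,0.15],[0,0,0.25],[0,0,0.35],[0,0,0.38],[0,0,0.4]], rot=[[0,0,0],[0,0,0],[0,0,0],[0,0,0],[0,0,0]])

```text
clock: 2.4
eef_pos: [621.4, 20.3, 79.5]
tcp_rot: [3.141, 0.0, 1.635]
contact_force: [0.3, 0.6, -0.5]
opening: -0.001
grasp_force: 0.0
```

>>> play_rows(dp=[[0,0,0.02],[0,0,0.04],[0,0,0.05],[0,0,0.05]], rot=[[0,0,0],[0,0,0],[0,0,0],[0,0,0]])

```text
clock: 2.73
eef_pos: [621.3, 20.2, 77.3]
tcp_rot: [-3.142, 0.0, 1.635]
contact_force: [-0.5, -0.3, -0.4]
opening: 0.003
grasp_force: 0.0
```

>>> play_rows(dp=[[0,0,0.02],[0,0,0.04],[0,0,0.05],[0,0,0.05]], rot=[[0,0,0],[0,0,0],[0,0,0],[0,0,0]])

```text
clock: 3.07
eef_pos: [621.3, 20.2, 75.2]
tcp_rot: [-3.141, 0.0, 1.635]
contact_force: [0.6, -0.0, 0.2]
opening: -0.002
grasp_force: 0.0
```

>>> play_rows(dp=[[0,0,0.02],[0,0,0.04],[0,0,0.04],[0,0,0.04]], rot=[[0,0,0],[0,0,0],[0,0,0],[0,0,0]])

```text
clock: 3.4
eef_pos: [621.4, 20.2, 73.8]
tcp_rot: [3.142, 0.0, 1.635]
contact_force: [-0.8, 0.6, 2.7]
opening: -0.003
grasp_force: 1.3
```

>>> play_rows(dp=[[0,0,0.02],[0,0,0.02],[0,0,0.02]], rot=[[0,0,0],[0,0,0],[0,0,0]])

```text
clock: 3.65
eef_pos: [621.4, 20.2, 73.0]
tcp_rot: [3.141, 0.0, 1.635]
contact_force: [-1.0, 0.1, 4.6]
opening: 0.004
grasp_force: 2.1
```

>>> play_rows(dp=[[-0.08,0,0],[-0.16,0,0],[-0.24,0,0],[-0.3,0,0],[-0.3,0,0]], rot=[[0,0,0],[0,0,0],[0,0,0],[0,0,0],[0,0,0]])

```text
clock: 4.07
eef_pos: [622.4, 7.6, 73.0]
tcp_rot: [3.141, 0.0, 1.635]
contact_force: [0.0, 0.5, 3.5]
opening: 0.001
grasp_force: 2.1
```

>>> play_rows(dp=[[-0.08,0,0],[-0.16,0,0],[-0.24,0,0],[-0.3,0,0],[-0.3,0,0]], rot=[[0,0,0],[0,0,0],[0,0,0],[0,0,0],[0,0,0]])

```text
clock: 4.48
eef_pos: [622.8, -4.7, 72.7]
tcp_rot: [-3.141, 0.001, 1.635]
contact_force: [0.0, -1.7, 1.6]
opening: -0.002
grasp_force: 1.1
```

>>> play_rows(dp=[[-0.08,0,0],[-0.16,0,0],[-0.24,0,0],[-0.3,0,0],[-0.3,0,0]], rot=[[0,0,0],[0,0,0],[0,0,0],[0,0,0],[0,0,0]])

```text
clock: 4.9
eef_pos: [623.5, -16.3, 72.7]
tcp_rot: [-3.141, 0.0, 1.635]
contact_force: [-1.0, -1.3, 0.4]
opening: -0.001
grasp_force: 0.3
```

>>> play_rows(dp=[[-0.08,0,0],[-0.15,0,0],[-0.15,0,0]], rot=[[0,0,0],[0,0,0],[0,0,0]])

```text
clock: 5.15
eef_pos: [624.0, -22.2, 72.8]
tcp_rot: [-3.142, 0.0, 1.635]
contact_force: [-1.5, -0.2, 1.7]
opening: 0.002
grasp_force: 0.3
```

>>> play_rows(dp=[[-0.08,0,0],[-0.15,0,0],[-0.15,0,0]], rot=[[0,0,0],[0,0,0],[0,0,0]])

```text
clock: 5.4
eef_pos: [624.5, -28.2, 72.9]
tcp_rot: [3.142, 0.0, 1.635]
contact_force: [-0.1, -0.8, 0.9]
opening: 0.002
grasp_force: 0.3
```

>>> play_rows(dp=[[-0.08,0,0],[-0.15,0,0],[-0.15,0,0]], rot=[[0,0,0],[0,0,0],[0,0,0]])

```text
clock: 5.65
eef_pos: [624.9, -34.2, 72.9]
tcp_rot: [3.142, 0.0, 1.635]
contact_force: [0.1, -0.6, 0.6]
opening: -0.003
grasp_force: 0.3
```

>>> play_rows(dp=[[-0.08,0,0],[-0.15,0,0],[-0.15,0,0]], rot=[[0,0,0],[0,0,0],[0,0,0]])

```text
clock: 5.9
eef_pos: [625.2, -40.2, 72.9]
tcp_rot: [3.142, 0.0, 1.635]
contact_force: [-0.3, -0.7, 1.5]
opening: 0.002
grasp_force: 0.3
```

>>> play_rows(dp=[[-0.08,0,0],[-0.15,0,0],[-0.15,0,0]], rot=[[0,0,0],[0,0,0],[0,0,0]])

```text
clock: 6.15
eef_pos: [625.6, -46.0, 72.9]
tcp_rot: [3.142, -0.0, 1.635]
contact_force: [-1.3, -1.0, 2.0]
opening: 0.002
grasp_force: 0.8
```

>>> play_rows(dp=[[0.15,0,0],[0.3,0,0],[0.45,0,0],[0.51,0,0],[0.51,0,0]], rot=[[0,0,0],[0,0,0],[0,0,0],[0,0,0],[0,0,0]])

```text
clock: 6.57
eef_pos: [624.2, -24.2, 72.9]
tcp_rot: [-3.141, -0.0, 1.636]
contact_force: [-0.1, 1.1, 0.0]
opening: 0.003
grasp_force: 0.3
```

>>> play_rows(dp=[[0,0,0.04],[0,0,0.08],[0,0,0.12],[0,0,0.12]], rot=[[0,0,0],[0,0,0],[0,0,0],[0,0,0]])

```text
clock: 6.9
eef_pos: [624.2, -25.4, 67.7]
tcp_rot: [-3.141, -0.0, 1.635]
contact_force: [0.5, 0.4, 1.0]
opening: 0.002
grasp_force: 0.5
```

Sinking freely with 1 N, so this is the recess. I press on to the catch.

>>> play_rows(dp=[[0,0,0.03],[0,0,0.06],[0,0,0.08],[0,0,0.08]], rot=[[0,0,0],[0,0,0],[0,0,0],[0,0,0]])

```text
clock: 7.23
eef_pos: [624.3, -25.4, 65.2]
tcp_rot: [-3.142, 0.0, 1.635]
contact_force: [-2.0, 0.2, 5.5]
opening: -0.0
grasp_force: 2.8
```

>>> play_rows(dp=[[0,0,0.02],[0,0,0.04],[0,0,0.04],[0,0,0.04]], rot=[[0,0,0],[0,0,0],[0,0,0],[0,0,0]])

```text
clock: 7.57
eef_pos: [624.3, -25.4, 63.8]
tcp_rot: [3.142, 0.0, 1.635]
contact_force: [-2.9, 0.3, 6.5]
opening: -0.0
grasp_force: 3.3
```

>>> play_rows(dp=[[0,0,0.02],[0,0,0.04],[0,0,0.04],[0,0,0.04]], rot=[[0,0,0],[0,0,0],[0,0,0],[0,0,0]])

```text
clock: 7.9
eef_pos: [624.3, -25.4, 62.1]
tcp_rot: [3.142, 0.0, 1.635]
contact_force: [-2.5, 1.0, 6.9]
opening: -0.003
grasp_force: 3.4
```

>>> play_rows(dp=[[0,0,0.02],[0,0,0.03],[0,0,0.03],[0,0,0.03]], rot=[[0,0,0],[0,0,0],[0,0,0],[0,0,0]])

```text
clock: 8.23
eef_pos: [624.3, -25.4, 61.0]
tcp_rot: [3.141, 0.0, 1.635]
contact_force: [-1.8, 0.2, 7.5]
opening: 0.004
grasp_force: 3.7
```

Run:
```python
from rig import optics,telemetry
import cv2
f=optics.grab_frame("scene"); cv2.imwrite("pics/s2.png",cv2.resize(f["color"][150:330,220:440,::-1],None,fx=3,fy=3))
```

```text
(no output)
```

View pics/s2.png

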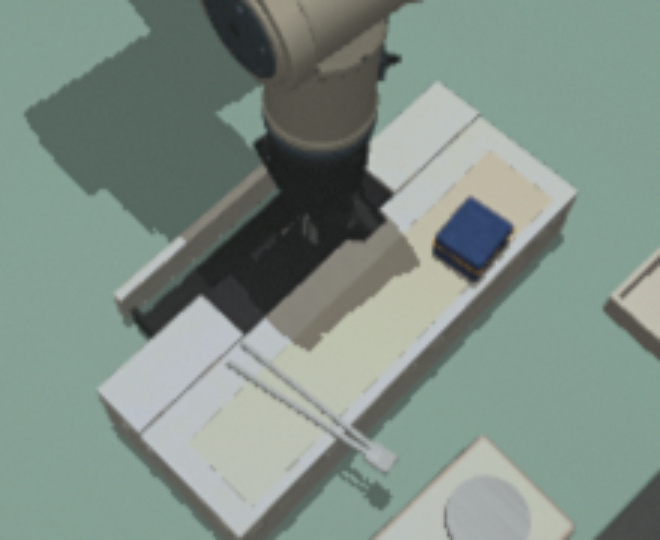

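The drawer has sprung ajar: its panel shows at crop (118,300)–(270,180). I lift and locate the panel.

>>> play_rows(dp=[[0,0,-0.4],[0,0,-1.0],[0,0,-1.7],[0,-0.3,-2.4],[0,-0.7,-2.8]], rot=[[0,0,0],[0,0,0],[0,0,0],[0,0,0],[0,0,0]])

```text
clock: 8.7
eef_pos: [598.0, -27.3, 175.3]
tcp_rot: [3.138, 0.001, 1.635]
contact_force: [0.3, -0.3, 0.8]
opening: -0.004
grasp_force: 0.0
```

>>> play_rows(dp=[[-0.2,-0.5,-0.2],[-0.4,-1,-0.2],[-0.4,-1.4,-0.2],[-0.4,-1.4,-0.2],[-0.4,-1.4,-0.2]], rot=[[0,0,0],[0,0,0],[0,0,0],[0,0,0],[0,0,0]], fingers=0.4)

```text
clock: 9.12
eef_pos: [541.3, -46.9, 180.7]
tcp_rot: [3.141, 0.0, 1.634]
contact_force: [0.8, -0.8, 1.2]
opening: 0.396
grasp_force: 0.0
```

Run:
```python
from rig import optics,telemetry
import cv2,numpy as np
s=telemetry.sense(); print(s["eef_pos"],s["tcp_rot"],s["opening"])
f=optics.grab_frame("top"); np.savez("top3.npz",**f); g=optics.grab_frame("wrist"); np.savez("w3.npz",pos=s["eef_pos"],rot=s["tcp_rot"],**g)
a=cv2.resize(f["color"][150:250,230:430],None,fx=3,fy=3); b=g["color"][:280]
c=np.zeros((580,640,3),np.uint8); c[:300,:600]=a; c[300:]=b; cv2.imwrite("pics/m3.png",c[:,:,::-1])
```

```text
[541.29521872 -46.90537717 180.6826302 ] [3.14116465e+00 9.93131893e-05 1.63444089e+00] 0.3959891936807143
```

View pics/m3.png

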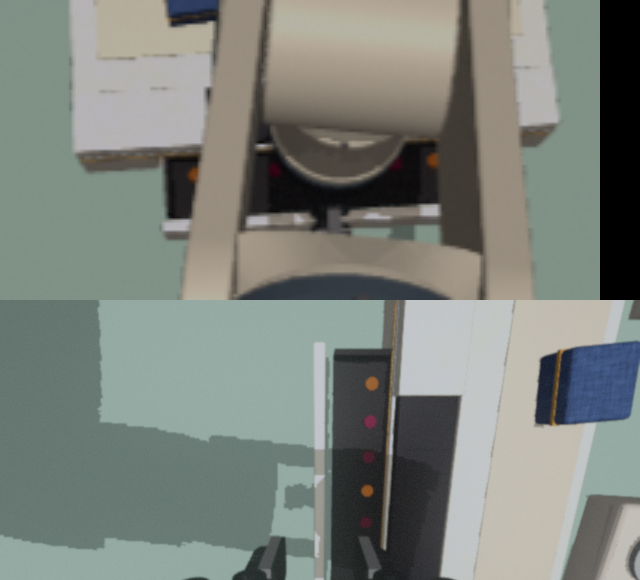

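The wrist view (lower half) shows the panel's top edge as a white line at columns 314–326, rows 43–270. It runs nearly midway between the open fingers at columns 270 and 370.

Run:
```python
import numpy as np
from scipy.spatial.transform import Rotation as R
g=np.load("w3.npz"); Rt=R.from_euler("xyz",g["rot"]).as_matrix(); M=g["mount"]; K=np.linalg.inv(g["mtx"])
c=Rt@M[:3,3]+g["pos"]; ex=np.array([np.cos(.0634),np.sin(.0634)])
for v in (60,110,150,200,240):
    row=g["color"][v,295:345].astype(int).sum(1); print(v,row[10:40])
for v in (60,110,150,200):
  for u in (314,326):
    d=Rt@M[:3,:3]@K@[u,v,1]; X=c+d*(47-c[2])/d[2]
    print(v,u,X[:2].round(1),"case-x rel TCP",((X-g["pos"])[:2]@ex).round(1),"rel strip mid",((X[:2]-[627,-46.5])@ex).round(1))
```

```text
60 [485 487 485 488 484 486 484 487 522 560 587 590 590 590 593 590 591 591
 582 547 454 380 358 399 459 482 478 437 320 195]
110 [485 481 487 483 483 486 486 488 504 538 578 584 592 588 590 590 591 590
 577 520 399 353 360 399 463 474 454 364 260 205]
150 [348 347 349 348 346 345 348 354 363 404 454 470 474 472 472 466 471 466
 449 401 350 347 346 339 345 332 302 214 157 143]
200 [344 344 348 345 343 346 342 341 358 383 428 441 454 459 456 462 458 449
 439 395 354 340 340 332 341 316 259 163 143 132]
240 [348 347 352 347 360 368 401 394 403 455 554 580 587 575 539 477 442 437
 406 363 341 344 344 344 332 294 209 147 142 130]
60 314 [531.3  67.8] case-x rel TCP -2.7 rel strip mid -88.3
60 326 [541.4  68.5] case-x rel TCP 7.4 rel strip mid -78.2
110 314 [533.7  27.6] case-x rel TCP -2.9 rel strip mid -88.4
110 326 [544.2  28.3] case-x rel TCP 7.6 rel strip mid -77.9
150 314 [535.8  -7. ] case-x rel TCP -3.0 rel strip mid -88.6
150 326 [546.6  -6.3] case-x rel TCP 7.9 rel strip mid -77.7
200 314 [538.5 -53.8] case-x rel TCP -3.2 rel strip mid -88.7
200 326 [549.9 -53.1] case-x rel TCP 8.2 rel strip mid -77.4
```

>>> play_rows(dp=[[0,0.06,0.8],[0,0.06,1.7],[0,0.06,2.4],[0,0.06,2.9],[0,0.06,3.1]], rot=[[0,0,0],[0,0,0],[0,0,0],[0,0,0],[0,0,0]])

```text
clock: 9.63
eef_pos: [542.9, -46.1, 53.2]
tcp_rot: [-3.138, -0.001, 1.635]
contact_force: [-0.3, -0.6, -0.5]
opening: 0.399
grasp_force: 0.0
```

>>> play_rows(dp=[[0,0,0.2],[0,0,0.4],[0,0,0.6],[0,0,0.7],[0,0,0.7]], rot=[[0,0,0],[0,0,0],[0,0,0],[0,0,0],[0,0,0]])

```text
clock: 10.05
eef_pos: [543.8, -46.5, 28.2]
tcp_rot: [-3.141, -0.0, 1.635]
contact_force: [-0.2, -0.7, -1.6]
opening: 0.399
grasp_force: 0.0
```

>>> play_rows(dp=[[0,0,0],[0,0,0],[0,0,0],[0,0,0]], rot=[[0,0,0],[0,0,0],[0,0,0],[0,0,0]], fingers=0.17, grip_force=20)

```text
clock: 10.38
eef_pos: [544.2, -46.5, 29.0]
tcp_rot: [3.141, 0.0, 1.635]
contact_force: [-0.1, 0.4, 0.1]
opening: 0.176
grasp_force: 0.0
```

>>> play_rows(dp=[[0,0,0],[0,0,0],[0,0,0]], rot=[[0,0,0],[0,0,0],[0,0,0]], fingers=0.1)

```text
clock: 10.63
eef_pos: [543.9, -46.5, 28.9]
tcp_rot: [3.141, 0.0, 1.635]
contact_force: [-1.5, 0.3, 6.6]
opening: 0.114
grasp_force: 20.7
```

>>> play_rows(dp=[[0,-0.1,0],[0,-0.22,0],[0,-0.36,0],[0,-0.5,0],[0,-0.64,0]], rot=[[0,0,0],[0,0,0],[0,0,0],[0,0,0],[0,0,0]])

```text
clock: 11.05
eef_pos: [518.5, -48.2, 28.9]
tcp_rot: [3.14, 0.0, 1.635]
contact_force: [1.3, 1.6, 4.9]
opening: 0.111
grasp_force: 20.9
```

>>> play_rows(dp=[[0,-0.14,0],[0,-0.28,0],[0,-0.42,0],[0,-0.54,0],[0,-0.62,0]], rot=[[0,0,0],[0,0,0],[0,0,0],[0,0,0],[0,0,0]])

```text
clock: 11.47
eef_pos: [493.3, -49.8, 28.9]
tcp_rot: [3.141, 0.0, 1.635]
contact_force: [0.5, 1.9, 5.3]
opening: 0.114
grasp_force: 20.9
```

>>> play_rows(dp=[[0,0,0],[0,0,0],[0,0,0]], rot=[[0,0,0],[0,0,0],[0,0,0]])

```text
clock: 11.72
eef_pos: [493.3, -49.7, 28.9]
tcp_rot: [3.141, -0.0, 1.635]
contact_force: [-0.8, 0.0, 7.9]
opening: 0.112
grasp_force: 21.2
```

>>> play_rows(dp=[[0,0,0],[0,0,0],[0,0,0],[0,0,0]], rot=[[0,0,0],[0,0,0],[0,0,0],[0,0,0]], fingers=0.4)

```text
clock: 12.05
eef_pos: [493.2, -49.8, 28.3]
tcp_rot: [-3.141, -0.0, 1.635]
contact_force: [0.2, 0.0, -1.1]
opening: 0.401
grasp_force: 0.0
```

>>> play_rows(dp=[[0,0,-0.2],[0,0,-0.6],[0,0,-1.4],[0,0,-2.2],[0,0,-3]], rot=[[0,0,0],[0,0,0],[0,0,0],[0,0,0],[0,0,0]])

```text
clock: 12.47
eef_pos: [493.0, -49.7, 150.0]
tcp_rot: [-3.141, -0.0, 1.635]
contact_force: [1.2, -0.5, -0.5]
opening: 0.401
grasp_force: 0.0
```

>>> play_rows(dp=[[0,0,-0.5],[0,0,-0.8],[0,0,-0.8],[0,0,-0.8]], rot=[[0,0,0],[0,0,0],[0,0,0],[0,0,0]])

```text
clock: 12.8
eef_pos: [493.8, -49.8, 181.1]
tcp_rot: [3.14, 0.0, 1.635]
contact_force: [-0.3, -0.1, 0.1]
opening: 0.397
grasp_force: 0.0
```

Run:
```python
from rig import optics,telemetry
import cv2,numpy as np
from scipy.spatial.transform import Rotation as R
s=telemetry.sense(); print(s["eef_pos"],s["contact_force"],s["clock"])
g=optics.grab_frame("wrist"); f=optics.grab_frame("scene")
Rt=R.from_euler("xyz",s["tcp_rot"]).as_matrix(); M=g["mount"]; K=np.linalg.inv(g["mtx"]); c=Rt@M[:3,3]+s["eef_pos"]; ex=np.array([np.cos(.0634),np.sin(.0634)])
for v in (110,150):
  print(g["color"][v,300:340].astype(int).sum(1))
  for u in (314,326):
    d=Rt@M[:3,:3]@K@[u,v,1]; X=c+d*(47-c[2])/d[2]; print(u,((X[:2]-[627,-46.5])@ex).round(1))
cv2.imwrite("pics/f4.png",np.vstack([g["color"][:240],f["color"][60:360]])[:,:,::-1])
```

```text
[493.76376047 -49.77692697 181.07720613] [-0.34455537 -0.13524683  0.08127863] 12.8
[533 542 540 542 537 543 538 537 539 540 538 533 530 560 620 644 646 643
 644 645 648 646 643 621 557 447 398 406 456 520 524 471 339 254 247 251
 235 236 240 242]
314 -135.9
326 -125.4
[392 389 393 397 399 391 401 399 393 392 397 392 392 422 482 511 515 518
 518 512 508 507 504 476 432 401 391 394 393 392 387 332 240 195 199 189
 197 195 196 197]
314 -136.1
326 -125.2
```

View pics/f4.png

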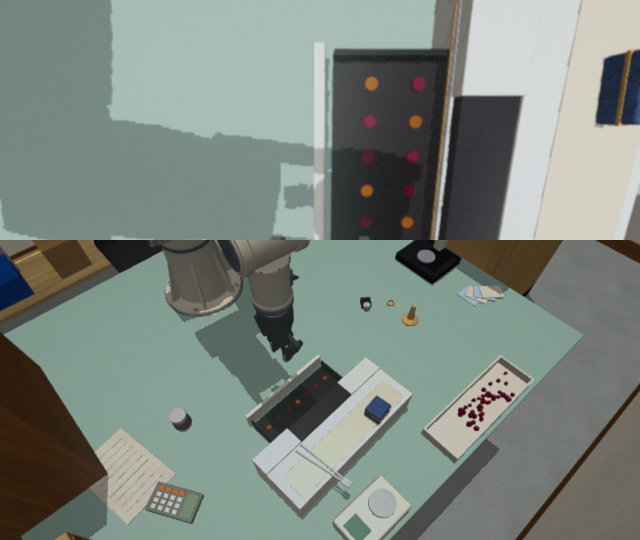

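The drawer panel is at columns 314–325 in the wrist view, about 113 mm out, and the loose things are undisturbed in the scene view. The arm is clear, so I hand in.

```bash
python3 -c "
from rig import r
print(r.sign_off())"
```

```text
the job is handed in; nothing more can be done
None
```

I pressed the hidden catch, drew the secret drawer out by about 113 mm as measured in the wrist view, let go and handed the job in at about 13 s. The arm was clear and the other things looked undisturbed, but sign-off returned no verdict.

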